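Turn a moulding over in its clamshell and start the check with a membrane key

TASK

Have the underside of the cream cup checked: shut the blue clamshell over it, swing the crank right over until the holder stands fully upside down against its stop, then start the check by pressing the green membrane key and keeping it pressed for a second before letting go. The key hardly moves and only registers at about 8 N, so feel for it, but never load the console with more than 25 N, and leave the red key and the loose things around alone.

Things in the scene. Friction and masses are not known exactly. Their poses are not given: they have to be found in the camera images.
- stand: fixed grey turn-over stand: base plate 110 (x) x 136 (y) x 10 mm, cheeks 44 mm wide, 10 mm thick, 96 mm high at y = -50 and +50. Origin: centre of its underside on the bench, z up; yaw varies. Between the cheeks the blue clamshell holder hangs on a trunnion along the stand's y, 78 mm above the origin.
- holder (a joint): turn of the whole clamshell holder about the trunnion (rad): 0 = upright as found, 3.14 = fully upside down, stops at both ends, stays where left (friction 0.15 N m). As it grows the crank grip rises from the stand's -x side, passes over the top and comes down on the +x side.
- shell_lid (a joint): clamshell lid, blue frame with clear pane, 77 x 77 x 18 mm (rad): 0 = shut; starts 1.4 to 1.75 open. Hinge along the stand's y, 38.5 mm to +x of the trunnion, same height (holder upright); opening lifts its free edge (77 mm from the hinge) from the -x side up and over to +x. Stays where left (friction 0.22 N m): push it shut. Shut, its top is 18 mm above the trunnion axis.
- holder_centre (a point): centre of the closed clamshell (77 x 77 x 36 mm), on the trunnion axis, in the parting plane of its two halves; its z axis points up when the holder is upright and down when turned over.
- crank_grip (a point): middle of the orange crank grip, a freely turning sleeve along the stand's y, 40 mm long, 15 mm thick; 55 mm from the trunnion axis, 88 mm to the stand's -y side of the clamshell's centre. Starts on the -x side, level with the trunnion axis. The dark crank arm ends 20 mm to the +y side of the grip's middle.
- cup_part: loose cream cup-shaped moulding, 61 mm wide, 28 mm high, 30 g, lying in the lower half of the clamshell (inside 67 x 67 x 30 mm when shut). Origin: centre of its underside, which is 15 mm below the trunnion axis at the start.
- console: fixed key console: dark base plate 100 (x) x 130 (y) x 10 mm, column, grey head 104 x 136 mm whose white panel slopes 15 degrees down towards the console's -x side. Origin: centre of its underside on the bench, z up; yaw varies. The head is clamped at a height that is NOT reported and differs by up to 12 mm from run to run: find it by touch.
- green_key (a joint): push-in of the green key along the panel's normal (m): 0 = free, 6 N per mm, bottoms at 2 mm (12 N), springs back; registers from about 1.2 mm (7 to 8 N). Key 26 x 26 mm, 3 mm proud of the panel; its face centre is at x = -15, y = +32, z = 79 to 91 mm (head height unknown) in the console's frame; its normal leans 15 degrees from vertical to -x.
- red_key (a joint): the same for the red key, at y = -32 mm in the console's frame; it must not be pressed.
- sanding_block: loose black sanding block, 66 x 122 x 35 mm, bystander; origin at the centre of its underside.
- caliper: loose steel caliper, 77 x 228 x 7 mm, bystander; origin at the centre of its underside.
Mind the look-alikes: they are no part of the job. What is shaped like the cup_part but brown is not meant.

How it is judged (in metres and radians):
On the way, in this order (a step that is already met when the one before it is completed fails the run):
1. the clamshell is shut over the cup (value of joint shell_lid below 0.1 rad and value of joint holder below 0.3 rad and distance between cup_part and holder_centre below 0.03 m), for 0.2 s.
2. the holder is fully upside down, still shut on the cup (value of joint holder above 3 rad and value of joint shell_lid below 0.1 rad), for 0.2 s.
3. the green key is pressed past its threshold and kept so for about a second (value of joint green_key above 0.0012 m), for 0.9 s.
At the end, for the whole second after the job is handed in: The green key is let go (under 0.5 mm in), the holder is upside down (over 3.0 rad) with its lid shut (under 0.1 rad), and the cup lies still inside it, upside down, within 30 mm of its centre (all of step 2 and value of joint green_key below 0.0005 m and distance between cup_part and holder_centre below 0.03 m and angle between cup_part's own z axis and vertical above 2.9 rad and linear speed of cup_part below 0.02 m/s); the robot touches nothing.
It fails at once if the console is loaded with more than 25 N (contact force between any of the fingers, the arm and console above 25 N).
It fails at once if the red key is pressed (value of joint red_key above 0.0006 m).
It fails at once if a loose bystander is shifted by more than 20 mm (distance of any of sanding_block, caliper from where it was at the start of the episode above 0.02 m).
It also fails if it takes over 72 s, if anything falls off the work surface, if the arm or the gripper's body presses on something with over 40 N, if the wrist force passes 120 N, or if a joint passes its speed limit or range.

ROBOT

A 6-joint arm with a two-finger parallel gripper is mounted at the origin on the work surface; the furniture and walls round the work are solid. World frame = base frame: x ahead of the robot, y to its left, z up, the work surface at z = 0. Lengths are in mm, angles in rad, forces in N, time in s.
With the tool pointing down it reaches from about 350 to 875 mm from the base axis. Payload 4.2 kg.
Tool frame: the origin (TCP) lies midway between the tips of the shut fingers; the grasp point (between the pads) lies 19 mm behind it (arm.tcp_to_grasp is the distance from the TCP to the grasp point, in mm); z points along the fingers, y is the line along which they close (so a half turn about z gives the same grasp; the last joint's range is limited). The gripper opens to 85 mm and grips with 20 to 120 N. Pads are 22 mm wide; open, the fingers measure 114 mm over their backs; the gripper's body (76 mm by 85 mm) begins 54 mm behind the grasp point. The pads swing forward as they close: fully open they stand 13 mm farther back than shut.
Start: joints at [-1.011, 0.385, 0.008, 0, -1.194, -0.259], TCP at [185.193, -596.911, 231.312] pointing down, gripper open.
Joint ranges: [-3.14, 3.14], [-1.21, 2.06], [-1.07, 1.41], [-3.16, 2.05], [-2.99, -0.16], [-3.1, 3.1]. Speed limits (rad/s): [2.79, 2.79, 3.14, 3.14, 3.14, 3.14].

INTERFACE

Orientations are given as a unit quaternion [x, y, z, w].
In Python, from bench import arm gives the robot as it stands.
- The arm moves only by the tool arm_command, never from a script. Its argument "rows" is a list of rows, each a list of 2 entries, a list of its own where there are three numbers: the shift along the tool's x, y, z as a fraction of full scale, then the turn, a rotation vector about the tool's x, y, z as a fraction of full scale. In form: [[[x, y, z], [wx, wy, wz]], ...]. A call has 1 to 5 rows; each row is the pose to reach, as a shift and turn from the pose commanded when the call began, along the tool's axes at that moment, turning the shorter way round; what a row does not reach only later rows make up. Full scale, the value 1, is 0.25 m for a shift and 180 degrees for a turn. A row lasts 1/10 s, in which the tool goes at most 50 mm and 8.59 degrees, less where a joint would pass 70% of its speed; a pose out of reach is approached as far as the arm can. A call with a number of a shift or a turn outside -1 to 1 is refused whole. A call with a gripper value outside its range is refused whole. "grip" is the opening, from 0 (shut) to 1 (fully open), set as the call begins (left out, the last holds). The fingers move at their own pace and stop on an object; the grip force is fixed at half the most. Time passes only in rows, so rows that repeat a pose let the fingers close. It gives the time, the measured TCP pose, the force, the opening and the grip force at its end, in the units of the state.
- arm.read_state(): the state, without advancing time (a new reading comes with each control period).
- arm.get_image(name): name is "side" or "top" or "wrist"; returns (picture, depth): 480x640x3 uint8, blue, green, red; 480x640 float32, mm along the optical axis (not along the pixel's ray), 0 where there is no reading.
- arm.camera_info(name): a dict with "fx", "fy", "cx", "cy" (pixels), "extrinsics" (4x4, takes a point from camera to world coordinates). Camera axes: x right, y down, z forward; pixel columns grow to the right and rows downward; lengths in mm; the calibration is good to about 2 mm. A picture is of the moment at which its call begins: read the wrist's pose just before it. camera_info takes no time and is no camera call; for the wrist camera it gives the pose at the moment of the call.
- arm.job_done(): hands the job in; it is judged then, once.
Trained networks look in the newest picture that a camera, given by its name, has taken for a name from the list of things; names that differ only in an ending like _2 or _b are one class to them, and where a whole thing is asked for, a point or a joint stands for the part that bears it (a point fixed in the world has none). Each returns a list of dicts, best first, with "score" (0 to 1); they miss things now and then, are a little off and sometimes report something else, mostly with a low value. They report only what shows in the picture. A call takes as long as a camera call. They do not tell look-alikes from the thing itself.
- arm.spot_in(camera, query): "position" ([column, row] in pixels, amid what is visible of it).
The state is a dict: "clock": time; "joints": joint angles; "joint_vel": joint speeds; "joint_efforts": joint torques, N m; "position": TCP position; "ee_rot": TCP orientation; "contact_force": force on the tool from outside, world axes, zero at the start; "wrist_torque": the same for the moment, N m; "gripper_width": finger opening in mm; "grasp_force": force on a finger pad.
Only numpy, scipy, OpenCV 4.12 (cv2) and the standard library are available. Lean on these libraries where they do the work, as an engineer would, in place of code of your own. Each camera call takes 0.05 s, during which the arm holds its last target. There are 200 camera calls.

## Working session

There is one attempt and no reset: what is moved stays moved. The work goes in short steps, Python scripts to look and compute and a tool call to move; the robot and the scene stay as the last step left them, time stands still between calls to the robot, and variables do not carry over. Pictures are saved under pics/ and viewed, at most 10 in all, crops included, and the job is handed in when it is done.

Besides the shell and the picture viewer there is one more tool, called after "Emit:" as name(argument=value, ...) on one line, values as JSON. arm_command: Moves the arm, as the interface text tells. Shift numbers are shares of 0.25 m and turn numbers shares of 180 degrees, none past 1 either way. Its arguments: {"type":"object","properties":{"rows":{"type":"array","items":{"type":"array"}},"grip":{"type":"number"}},"required":["rows"]}

```bash
mkdir -p pics
cat > h.py <<'E'
import numpy as np, cv2
from bench import arm
from scipy.spatial.transform import Rotation as R
def grab(n):
    c=arm.camera_info(n); p,d=arm.get_image(n); return c,p,d
def cloud(c,d):
    v,u=np.mgrid[0:480,0:640]
    P=np.stack([(u-c["cx"])/c["fx"]*d,(v-c["cy"])/c["fy"]*d,d],-1)
    E=np.array(c["extrinsics"]); return P@E[:3,:3].T+E[:3,3]
E
python3 - <<'E'
from h import *
s=arm.read_state(); print({k:np.round(v,3).tolist() for k,v in s.items()})
ims=[]
for n in("top","side"):
    c,p,d=grab(n); W=cloud(c,d); np.savez(f"{n}.npz",p=p,d=d,W=W)
    print(n,np.round(c["extrinsics"],3).tolist(),c["fx"])
    for q in("stand","shell_lid","crank_grip","cup_part","console","green_key","red_key","sanding_block","caliper","holder"):
        for r in arm.spot_in(n,q)[:3]:
            u,v=map(int,r["position"]); print(q,round(r["score"],2),u,v,np.round(W[v,u]))
    cv2.imwrite(f"pics/{n}0.png",p)
E
```

```text
{'clock': 0.0, 'joints': [-1.011, 0.386, 0.007, -0.001, -1.194, -0.259], 'joint_vel': [0.0, 0.0, 0.0, 0.0, -0.001, 0.001], 'joint_efforts': [0.001, -39.229, 18.84, 4.186, -0.005, 0.0], 'position': [185.026, -596.369, 230.21], 'ee_rot': [-0.15, 0.989, 0.001, -0.0], 'contact_force': [-0.79, -0.124, -0.066], 'wrist_torque': [0.072, -0.045, 0.019], 'grasp_force': 0.0, 'gripper_width': 85.184}
top [[-0.008, -0.99, 0.142, 412.674], [-1.0, 0.008, -0.0, 72.997], [-0.001, -0.142, -0.99, 1298.994], [0.0, 0.0, 0.0, 1.0]] 545.4344070111329
shell_lid 0.63 254 256 [570. 213.  82.]
crank_grip 0.78 258 272 [533. 204.  81.]
cup_part 0.92 340 256 [578.  16.   4.]
cup_part 0.74 254 275 [527. 212.  83.]
cup_part 0.57 341 298 [478.  15.   1.]
console 0.73 447 273 [ 527. -219.   84.]
console 0.22 368 204 [704. -54.   7.]
green_key 0.53 437 288 [ 494. -196.   79.]
red_key 0.48 466 275 [ 523. -263.   78.]
sanding_block 0.88 186 217 [669. 379.  37.]
caliper 0.9 374 201 [713. -69.  -1.]
holder 0.57 258 265 [548. 203.  89.]
side [[-0.988, -0.089, 0.126, 383.327], [-0.153, 0.681, -0.716, 1098.727], [-0.022, -0.727, -0.686, 1060.567], [0.0, 0.0, 0.0, 1.0]] 614.0341187397729
shell_lid 0.85 311 282 [559. 249. 147.]
crank_grip 0.9 318 286 [556. 192.  75.]
cup_part 0.72 361 252 [480.   7.  12.]
cup_part 0.63 322 251 [575.  17.  13.]
cup_part 0.58 334 291 [520. 192.  64.]
console 0.81 352 186 [ 523. -160.   84.]
red_key 0.55 356 168 [ 522. -245.   81.]
red_key 0.22 334 290 [520. 192.  67.]
red_key 0.16 250 375 [591. 583. 288.]
sanding_block 0.72 316 283 [559. 193.  85.]
sanding_block 0.63 250 375 [591. 583. 288.]
caliper 0.79 275 226 [714. -72.   2.]
holder 0.66 321 281 [552. 174.  73.]
```

Run:
```python
import cv2,numpy as np
a=cv2.imread("pics/top0.png");b=cv2.imread("pics/side0.png")
A=cv2.resize(a[170:370,150:550],(800,400),interpolation=cv2.INTER_CUBIC)
cv2.imwrite("pics/a.png",A)
B=cv2.resize(b[120:390,200:470],(590,590),interpolation=cv2.INTER_CUBIC)
cv2.imwrite("pics/b.png",B)
```

```text
(no output)
```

View pics/a.png

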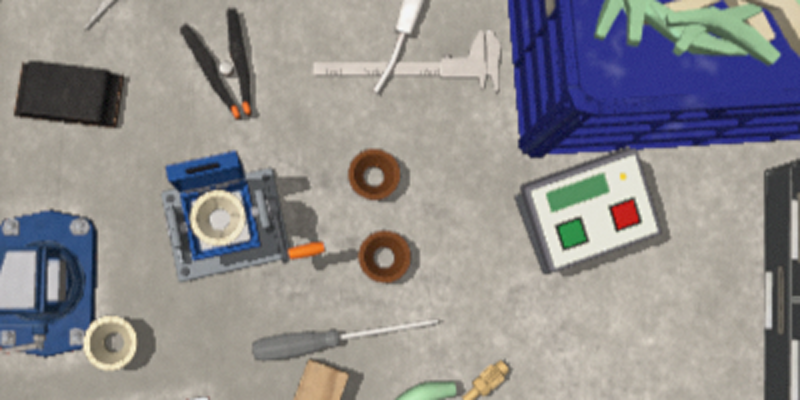

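View pics/b.png

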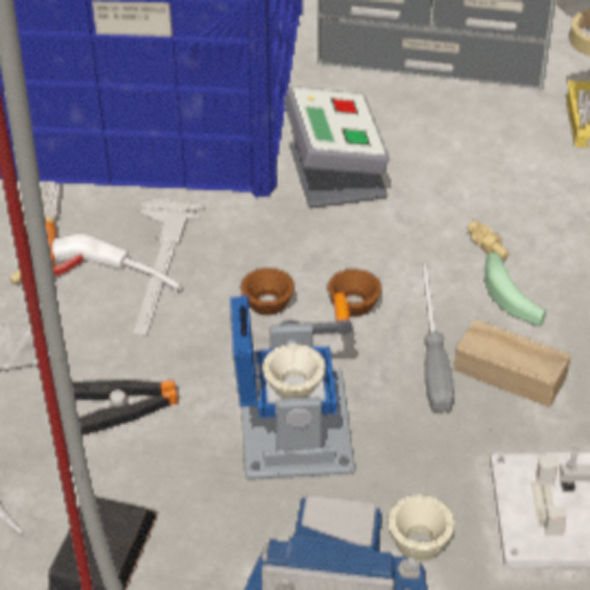

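The cream cup in the clamshell (top view 260,279) is the part meant. The cream cup on the bench at (205,341) and the brown ones at (337,257) and (343,298) are look-alikes: only the first lies in the holder, as the enlarged crop confirms. The lid stands open at (252,256), the crank grip is at (302,295), the green key at (436,287) and the red key at (463,277).

Run:
```python
from h import *
for n,(u0,u1,v0,v1) in {"top":(225,325,240,315),"side":(290,380,245,340)}.items():
    f=np.load(n+".npz"); p,W,d=f["p"],f["W"],f["d"]
    hsv=cv2.cvtColor(p,cv2.COLOR_BGR2HSV).astype(int); H,S,V=hsv[...,0],hsv[...,1],hsv[...,2]
    roi=np.zeros(H.shape,bool); roi[v0:v1,u0:u1]=1; roi&=d>0
    m=roi&(H>3)&(H<16)&(S>190)&(V>150); m2=m&(W[...,2]>50)
    print(n,"orange",m.sum(),np.round(np.median(W[m2],0)),np.round(np.percentile(W[m2],[5,95],axis=0)))
    c=roi&(W[...,2]>5)&(W[...,2]<16); q=W[c][:,:2].astype(np.float32); print(" base",len(q),cv2.minAreaRect(q))
    ch=roi&(W[...,2]>88)&(W[...,2]<102)&(S<80); print(" cheek tops",ch.sum(),cv2.minAreaRect(W[ch][:,:2].astype(np.float32)))
    bl=roi&(H>100)&(H<125)&(S>150); B=W[bl]; hi=B[B[:,2]>110]
    print(" lid",len(hi),np.round(np.percentile(hi,[3,50,97],axis=0)) if len(hi) else "", "blue rect lo", cv2.minAreaRect(B[(B[:,2]<100)&(B[:,2]>70)][:,:2].astype(np.float32)))
    if len(hi)>20:
        A=np.c_[hi[:,:2]-hi[:,:2].mean(0)]; print(" lid xy dir",np.linalg.svd(A)[2][0] if len(A)<3000 else "")
    # console
    roi=np.zeros(H.shape,bool)
    if n=="top": roi[240:312,405:490]=1
    else: roi[150:225,325:385]=1
    pan=roi&(d>0)&(W[...,2]>60)&(W[...,2]<125); P=W[pan]; print(" panel rect",len(P),cv2.minAreaRect(P[:,:2].astype(np.float32)))
    wh=roi&(S<40)&(V>170)&(d>0); P=W[wh]; c0=P.mean(0); nn=np.linalg.svd(P-c0,full_matrices=False)[2][2]; print(" normal",nn*np.sign(nn[2]),"c",c0)
    g=roi&(H>45)&(H<85)&(S>120)&(d>0); k,l,st,cc=cv2.connectedComponentsWithStats(g.astype(np.uint8))
    for i in range(1,k):
        if st[i,4]>20: print(" green",st[i,4],cc[i],np.round(np.median(W[l==i],0),1))
    r=roi&((H>172)|(H<6))&(S>150)&(d>0); print(" red",r.sum(),np.round(np.median(W[r],0),1))
```

```text
top orange 81 [481. 103.  85.] [[476.  88.  80.]
 [487. 119.  89.]]
 base 989 ((529.5304565429688, 172.96987915039062), (236.61978149414062, 176.4991455078125), 89.5135269165039)
 cheek tops 518 ((529.1124267578125, 189.04434204101562), (135.828125, 99.36677551269531), 83.46256256103516)
 lid 235 [[554. 175. 127.]
 [567. 210. 155.]
 [579. 246. 161.]] blue rect lo ((524.9281616210938, 202.53958129882812), (91.60076904296875, 76.50325012207031), 12.002906799316406)
 lid xy dir [-0.1989853   0.98000247]
 panel rect 2964 ((548.4943237304688, -210.46234130859375), (151.31390380859375, 138.08970642089844), 18.72658348083496)
 normal [-0.43825043 -0.26528673  0.85881285] c [ 513.27317876 -239.21063059   36.89829096]
 green 134 [435.45522388 286.42537313] [ 498.4 -192.6   80. ]
 red 138 [ 518.5 -253.4   79.6]
side orange 19 [483.  99.  82.] [[474.  87.  79.]
 [490. 124.  85.]]
 base 1127 ((519.3892211914062, 137.27066040039062), (201.60418701171875, 277.75537109375), 9.250728607177734)
 cheek tops 435 ((527.3500366210938, 202.09588623046875), (78.38439178466797, 125.6490478515625), 2.301952362060547)
 lid 222 [[551. 186. 113.]
 [561. 247. 152.]
 [575. 255. 157.]] blue rect lo ((524.6907958984375, 209.02244567871094), (91.22000885009766, 77.53005981445312), 11.58198070526123)
 lid xy dir [-0.25296793  0.96747466]
 panel rect 1446 ((537.6405029296875, -247.27960205078125), (136.09759521484375, 223.92051696777344), 8.258907318115234)
 normal [-0.11529926 -0.06822461  0.99098511] c [ 516.46684604 -249.8713335    18.90700677]
 green 42 [362.35714286 182.0952381 ] [ 498.5 -189.    79.3]
 red 40 [ 518.6 -246.7   79.6]
```

Add to h.py:
```python
def tool(yaw,tilt=0):
    "tool down, tool y at yaw (deg); tilt about world-horizontal tool y handled by caller"
    y=np.array([np.cos(np.radians(yaw)),np.sin(np.radians(yaw)),0]);z=np.array([0,0,-1.]);x=np.cross(y,z)
    return R.from_matrix(np.c_[x,y,z])
def plan(*pts,Rt=None):
    s=arm.read_state(); r=R.from_quat(s["ee_rot"]); p=np.array(s["position"])
    print("t",round(s["clock"],2),"pos",np.round(p,1),"F",np.round(s["contact_force"],1),"w",round(s["gripper_width"],1))
    for q in pts:
        d=r.inv().apply(np.array(q)-p)/250; w=(r.inv()*Rt).as_rotvec()/np.pi if Rt else np.zeros(3)
        print(np.round(d,3).tolist(),np.round(w,3).tolist())
def stand(x,y,z,c=(518.4,200.1),yaw=11.5):
    a=np.radians(yaw); return np.array([c[0]+x*np.cos(a)-y*np.sin(a),c[1]+x*np.sin(a)+y*np.cos(a),z])
```

```text
(no output)
```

Emit:
arm_command(rows=[[[-0.67,0.7,-0.35],[0,0,-0.235]],[[-0.67,0.7,-0.35],[0,0,-0.235]],[[-0.67,0.7,-0.35],[0,0,-0.235]],[[-0.67,0.7,-0.35],[0,0,-0.235]],[[-0.67,0.7,-0.35],[0,0,-0.235]]], grip=0)

```text
clock: 1.6
position: [290.5, -384.8, 317.1]
ee_rot: [-0.499, 0.867, -0.0, 0.0]
contact_force: [1.2, -1.0, 0.3]
gripper_width: 12.2
grasp_force: 0.0
```

```bash
python3 -c "
from h import *
plan((560,200,320),Rt=tool(191.5))"
```

```text
t 1.6 pos [ 290.5 -384.8  317.1] F [ 1.2 -1.   0.3] w 12.2
[-2.564, 0.243, -0.012] [-0.0, -0.0, -0.231]
```

Emit:
arm_command(rows=[[[-1,0.09,0],[0,0,-0.23]],[[-1,0.09,0],[0,0,-0.23]],[[-1,0.09,0],[0,0,-0.23]],[[-1,0.09,0],[0,0,-0.23]],[[-1,0.09,0],[0,0,-0.23]]])

```text
clock: 2.1
position: [397.4, -158.6, 316.8]
ee_rot: [0.773, -0.634, 0.001, -0.0]
contact_force: [0.9, -0.1, 0.1]
gripper_width: -0.0
grasp_force: 0.0
```

```bash
python3 -c "
from h import *
plan((560,200,320),Rt=tool(191.5))"
```

```text
t 2.1 pos [ 397.4 -158.6  316.8] F [ 0.9 -0.1  0.1] w -0.0
[-1.28, -0.918, -0.012] [-0.0, -0.0, -0.001]
```

Emit:
arm_command(rows=[[[-0.2,-0.14,0],[0,0,0]],[[-0.36,-0.26,0],[0,0,0]],[[-0.52,-0.37,0],[0,0,0]],[[-0.68,-0.49,0],[0,0,0]],[[-0.8,-0.57,0],[0,0,0]]])

```text
clock: 2.6
position: [499.6, 65.2, 316.6]
ee_rot: [0.772, -0.636, 0.0, -0.0]
contact_force: [0.3, -1.1, 0.5]
gripper_width: -0.3
grasp_force: 0.0
```

Emit:
arm_command(rows=[[[-0.16,-0.12,0],[0,0,0]],[[-0.32,-0.23,0],[0,0,0]],[[-0.46,-0.33,0],[0,0,0]],[[-0.46,-0.33,0],[0,0,0]],[[-0.46,-0.33,0],[0,0,0]]])

```text
clock: 3.1
position: [558.2, 192.2, 315.4]
ee_rot: [0.772, -0.636, -0.0, 0.001]
contact_force: [0.5, -0.3, 0.3]
gripper_width: -0.0
grasp_force: 0.0
```

Run:
```python
from h import *
plan((560,200,320),Rt=tool(191.5))
c,p,d=grab("wrist"); W=cloud(c,d); np.savez("w1.npz",p=p,d=d,W=W); cv2.imwrite("pics/w1.png",p)
for q in("shell_lid","crank_grip","cup_part","holder"):
    for r in arm.spot_in("wrist",q)[:2]:
        u,v=map(int,r["position"]); print(q,round(r["score"],2),u,v,np.round(W[v,u]))
```

```text
t 3.1 pos [558.2 192.2 315.4] F [ 0.5 -0.3  0.3] w -0.0
[-0.029, -0.013, -0.019] [0.001, -0.0, -0.003]
shell_lid 0.37 343 197 [532. 179.  63.]
crank_grip 0.91 336 205 [540. 184.  90.]
cup_part 0.79 427 42 [470.   3.  -2.]
cup_part 0.57 335 29 [573.  13.  11.]
holder 0.93 326 209 [547. 195.  63.]
```

View pics/w1.png

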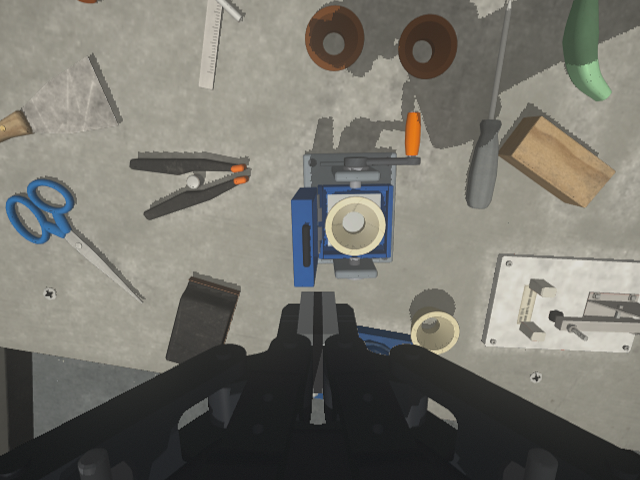

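The wrist view shows the clamshell with the cream cup at (354,224), the lid standing open at (305,235) and the crank grip at (413,135). The stand is well aligned with the tool.

Run:
```python
from h import *
f=np.load("w1.npz"); p,W,d=f["p"],f["W"],f["d"]
hsv=cv2.cvtColor(p,cv2.COLOR_BGR2HSV).astype(int); H,S,V=hsv[...,0],hsv[...,1],hsv[...,2]
roi=np.zeros(H.shape,bool); roi[90:290,285:430]=1; roi&=d>0
m=roi&(H>3)&(H<18)&(S>190)&(V>120)&(W[...,2]>50); m[:,:395]=0
print("orange",m.sum(),np.round(np.percentile(W[m],[5,50,95],axis=0)),cv2.minAreaRect(W[m][:,:2].astype(np.float32)))
bl=roi&(H>100)&(H<125)&(S>120); B=W[bl]; rim=B[(B[:,2]>70)&(B[:,2]<84)]; print("rim",len(rim),cv2.minAreaRect(rim[:,:2].astype(np.float32)),np.median(rim[:,2]))
hi=B[B[:,2]>140]; print("lidtop",len(hi),cv2.minAreaRect(hi[:,:2].astype(np.float32)),np.round(np.percentile(hi[:,2],[5,50,95])))
g=roi&(S<90)&(W[...,2]>90)&(W[...,2]<102); print("cheeks",g.sum(),cv2.minAreaRect(W[g][:,:2].astype(np.float32)))
g=roi&(S<90)&(W[...,2]>6)&(W[...,2]<15); print("base",g.sum(),cv2.minAreaRect(W[g][:,:2].astype(np.float32)))
a=np.radians(11.5);M=np.array([[np.cos(a),np.sin(a)],[-np.sin(a),np.cos(a)]])
for n,q in(("rim",rim),("lid",hi),("grip",W[m])): print(n,np.round(np.percentile((q[:,:2]-[518.4,200.1])@M.T,[2,50,98],axis=0),1).tolist())
```

```text
orange 517 [[475.  88.  80.]
 [482. 104.  83.]
 [488. 121.  85.]] ((480.9416198730469, 104.09498596191406), (12.481941223144531, 37.967857360839844), 10.150979042053223)
rim 744 ((515.2689819335938, 200.98117065429688), (75.87093353271484, 76.51594543457031), 11.962093353271484) 76.54878435083796
lidtop 1381 ((566.0332641601562, 211.75112915039062), (16.98432731628418, 75.45445251464844), 12.042706489562988) [152. 153. 155.]
cheeks 1445 ((525.796142578125, 204.70828247070312), (79.33450317382812, 113.95169067382812), 20.7536563873291)
base 1903 ((515.6067504882812, 200.27581787109375), (109.89295959472656, 134.66275024414062), 12.0408296585083)
rim [[-40.5, -36.4], [-23.8, -1.0], [32.6, 39.3]]
lid [[40.8, -34.8], [50.7, -1.6], [57.2, 38.0]]
grip [[-61.5, -104.8], [-55.0, -86.5], [-50.0, -68.2]]
```

```bash
sed -i 's/c=(518.4,200.1),yaw=11.5/c=(515.5,200.6),yaw=12.0/' h.py
cat >> h.py <<'E'
def lidpt(deg,s=55,r=13):
    t=np.radians(deg); return stand(38.5-s*np.cos(t)+18*np.sin(t)+r,0,78+s*np.sin(t)+18*np.cos(t))
E
python3 -c "
from h import *
plan(stand(90,0,200),stand(90,0,128),Rt=tool(192))"
```

```text
t 3.35 pos [558.  190.3 317. ] F [ 0.3  0.3 -1. ] w -0.1
[-0.079, -0.2, 0.468] [-0.0, 0.0, -0.006]
[-0.079, -0.2, 0.756] [-0.0, 0.0, -0.006]
```

Emit:
arm_command(rows=[[[-0.08,-0.2,0.15],[0,0,-0.006]],[[-0.08,-0.2,0.35],[0,0,-0.006]],[[-0.08,-0.2,0.55],[0,0,-0.006]],[[-0.08,-0.2,0.7],[0,0,-0.006]],[[-0.08,-0.2,0.756],[0,0,-0.006]]])

```text
clock: 3.85
position: [600.4, 218.1, 121.8]
ee_rot: [0.777, -0.63, -0.002, 0.005]
contact_force: [-1.0, -0.8, 0.3]
gripper_width: -0.0
grasp_force: 0.0
```

```bash
python3 -c "
from h import *
plan(*[lidpt(a) for a in (100,90,80,70,60,50,40,30,20,10,0)],Rt=tool(192))"
```

```text
t 3.85 pos [600.4 218.1 121.8] F [-1.  -0.8  0.3] w -0.0
[-0.002, 0.032, -0.028] [0.003, -0.001, -0.001]
[-0.002, 0.069, -0.044] [0.003, -0.001, -0.001]
[-0.002, 0.109, -0.053] [0.003, -0.001, -0.001]
[-0.002, 0.149, -0.055] [0.003, -0.001, -0.001]
[-0.002, 0.189, -0.049] [0.003, -0.001, -0.001]
[-0.002, 0.227, -0.037] [0.003, -0.001, -0.001]
[-0.002, 0.263, -0.019] [0.003, -0.001, -0.001]
[-0.002, 0.295, 0.006] [0.003, -0.001, -0.001]
[-0.002, 0.323, 0.036] [0.003, -0.001, -0.001]
[-0.002, 0.344, 0.07] [0.003, -0.001, -0.001]
[-0.002, 0.36, 0.107] [0.003, -0.001, -0.001]
```

Emit:
arm_command(rows=[[[0,0.07,-0.04],[0,0,0]],[[0,0.11,-0.05],[0,0,0]],[[0,0.15,-0.055],[0,0,0]],[[0,0.19,-0.05],[0,0,0]],[[0,0.23,-0.037],[0,0,0]]])

```text
clock: 4.35
position: [548.4, 209.3, 139.3]
ee_rot: [0.777, -0.629, 0.001, -0.003]
contact_force: [2.9, 1.3, 4.5]
gripper_width: 0.0
grasp_force: 2.3
```

```bash
python3 -c "
from h import *
plan(*[lidpt(a) for a in (45,35,25,15,7,0,-4)],Rt=tool(192))"
```

```text
t 4.35 pos [548.4 209.3 139.3] F [2.9 1.3 4.5] w 0.0
[0.007, 0.035, 0.039] [-0.002, 0.001, 0.0]
[0.007, 0.069, 0.06] [-0.002, 0.001, 0.0]
[0.007, 0.1, 0.086] [-0.002, 0.001, 0.0]
[0.007, 0.125, 0.118] [-0.002, 0.001, 0.0]
[0.007, 0.141, 0.146] [-0.002, 0.001, 0.0]
[0.007, 0.151, 0.172] [-0.002, 0.001, 0.0]
[0.007, 0.156, 0.188] [-0.002, 0.001, 0.0]
```

Emit:
arm_command(rows=[[[0,0.04,0.03],[0,0,0]],[[0,0.07,0.055],[0,0,0]],[[0,0.1,0.085],[0,0,0]],[[0,0.125,0.115],[0,0,0]],[[0,0.145,0.145],[0,0,0]]])

```text
clock: 4.85
position: [511.3, 201.2, 101.4]
ee_rot: [0.777, -0.629, 0.0, -0.001]
contact_force: [1.7, 1.0, 3.3]
gripper_width: -0.1
grasp_force: 1.9
```

Emit:
arm_command(rows=[[[0,0.005,0.01],[0,0,0]],[[0,0.01,0.018],[0,0,0]],[[0,0.01,0.022],[0,0,0]],[[0,0.01,0.022],[0,0,0]]])

```text
clock: 5.25
position: [509.0, 200.7, 95.9]
ee_rot: [0.777, -0.629, -0.0, 0.0]
contact_force: [-3.7, 1.9, 9.5]
gripper_width: 0.0
grasp_force: 5.0
```

```bash
python3 -c "
from h import *
plan(lidpt(0),Rt=tool(192))"
```

```text
t 5.25 pos [509.  200.7  95.9] F [-3.7  1.9  9.5] w 0.0
[0.006, -0.011, -0.0] [0.0, -0.0, 0.0]
```

Emit:
arm_command(rows=[[[0,0,0.008],[0,0,0]],[[0,0,0.008],[0,0,0]],[[0,0,0.008],[0,0,0]]])

```text
clock: 5.55
position: [509.1, 200.7, 95.8]
ee_rot: [0.778, -0.629, 0.0, 0.0]
contact_force: [-7.5, -0.4, 19.3]
gripper_width: 0.5
grasp_force: 9.9
```

Emit:
arm_command(rows=[[[0,0,-0.15],[0,0,0]],[[0,0,-0.3],[0,0,0]],[[0,0,-0.36],[0,0,0]],[[0,0,-0.36],[0,0,0]]], grip=0.6)

```text
clock: 5.95
position: [510.0, 200.9, 184.9]
ee_rot: [0.777, -0.629, 0.0, -0.002]
contact_force: [0.3, 0.4, -1.1]
gripper_width: 51.0
grasp_force: 0.0
```

```bash
python3 -c "
from h import *
plan(stand(-55,-91,150),stand(-55,-91,59),Rt=tool(192))"
```

```text
t 5.95 pos [510.  200.9 184.9] F [ 0.3  0.4 -1.1] w 51.0
[0.37, 0.199, 0.138] [-0.001, 0.001, 0.0]
[0.371, 0.201, 0.502] [-0.001, 0.001, 0.0]
```

Emit:
arm_command(rows=[[[0.19,0.1,0],[0,0,0]],[[0.37,0.2,0.05],[0,0,0]],[[0.37,0.2,0.2],[0,0,0]],[[0.37,0.2,0.35],[0,0,0]],[[0.37,0.2,0.4],[0,0,0]]])

```text
clock: 6.45
position: [475.5, 97.0, 77.9]
ee_rot: [0.776, -0.63, -0.003, 0.005]
contact_force: [-0.4, 0.5, -0.4]
gripper_width: 51.0
grasp_force: 0.0
```

Run:
```python
from h import *
c,p,d=grab("wrist"); W=cloud(c,d); cv2.imwrite("pics/w2.png",p)
plan(stand(-55,-91,59),Rt=tool(192))
```

```text
t 6.5 pos [475.5  97.1  77.2] F [ 0.5 -0.3 -0.7] w 51.0
[-0.008, -0.024, 0.072] [0.004, -0.001, -0.001]
```

View pics/w2.png

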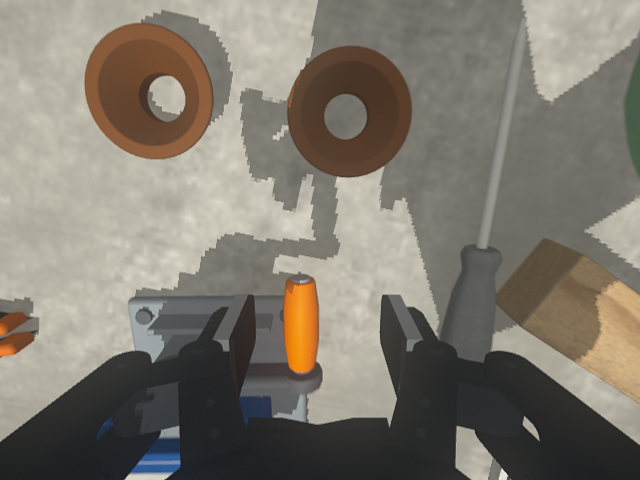

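The grip lies between the open fingers (302,325), a little left of centre. I'll descend and close.

Emit:
arm_command(rows=[[[0,-0.024,0.04],[0,0,0]],[[0,-0.024,0.072],[0,0,0]],[[0,-0.024,0.072],[0,0,0]]])

```text
clock: 6.8
position: [485.2, 100.8, 63.7]
ee_rot: [0.777, -0.629, -0.0, 0.001]
contact_force: [-0.4, -0.0, -0.3]
gripper_width: 51.2
grasp_force: 0.0
```

Emit:
arm_command(rows=[[[0,0,0],[0,0,0]],[[0,0,0],[0,0,0]],[[0,0,0],[0,0,0]],[[0,0,0],[0,0,0]],[[0,0,0],[0,0,0]]], grip=0)

```text
clock: 7.3
position: [482.1, 100.1, 64.5]
ee_rot: [0.777, -0.63, -0.002, 0.003]
contact_force: [-7.6, 2.6, 3.2]
gripper_width: 12.7
grasp_force: 58.4
```

```bash
cat >> h.py <<'E'
def crank(deg,p0):
    "arc target from the TCP pose p0 held at holder angle 0"
    t=np.radians(deg); a=np.radians(12); dx=55*(1-np.cos(t)); return np.array(p0)+[dx*np.cos(a),dx*np.sin(a),55*np.sin(t)]
E
python3 -c "
from h import *
p=arm.read_state()['position']; np.save('p0.npy',p)
plan(*[crank(a,p) for a in (10,20,30,40,50,60,70,80,90)],Rt=tool(192))"
```

```text
t 7.3 pos [482.1 100.1  64.5] F [-7.6  2.6  3.2] w 12.7
[0.0, -0.003, -0.038] [0.002, -0.0, -0.0]
[-0.0, -0.013, -0.075] [0.002, -0.0, -0.0]
[-0.0, -0.029, -0.11] [0.002, -0.0, -0.0]
[-0.0, -0.051, -0.142] [0.002, -0.0, -0.0]
[-0.0, -0.077, -0.169] [0.002, -0.0, -0.0]
[-0.0, -0.109, -0.191] [0.002, -0.0, -0.0]
[-0.0, -0.143, -0.208] [0.002, -0.0, -0.0]
[-0.0, -0.18, -0.218] [0.002, -0.0, -0.0]
[-0.0, -0.219, -0.221] [0.002, -0.0, -0.0]
```

Emit:
arm_command(rows=[[[0,0,0],[0,0,0]],[[0,0,0],[0,0,0]],[[0,0.008,0.025],[0,0,0]],[[0,0.008,0.025],[0,0,0]],[[0,0.008,0.025],[0,0,0]]], grip=0.5)

```text
clock: 7.8
position: [483.6, 100.4, 58.3]
ee_rot: [0.777, -0.629, -0.0, 0.0]
contact_force: [-0.0, 0.2, -0.1]
gripper_width: 43.0
grasp_force: 0.0
```

Emit:
arm_command(rows=[[[0,0,0],[0,0,0]],[[0,0,0],[0,0,0]],[[0,0,0],[0,0,0]],[[0,0,0],[0,0,0]],[[0,0,0],[0,0,0]]], grip=0)

```text
clock: 8.3
position: [482.1, 100.0, 58.3]
ee_rot: [0.777, -0.629, -0.001, 0.001]
contact_force: [-5.6, 0.8, 3.0]
gripper_width: 12.8
grasp_force: 58.4
```

```bash
python3 -c "
from h import *
p=arm.read_state()['position']; np.save('p0.npy',p); print(arm.read_state()['grasp_force'])
plan(*[crank(a,p) for a in (10,20,30,40,50,60,70,80,90)],Rt=tool(192))"
```

```text
58.44955681823194
t 8.3 pos [482.1 100.   58.3] F [-5.6  0.8  3. ] w 12.8
[0.0, -0.003, -0.038] [0.001, -0.0, -0.0]
[0.0, -0.013, -0.075] [0.001, -0.0, -0.0]
[0.0, -0.029, -0.11] [0.001, -0.0, -0.0]
[0.0, -0.051, -0.142] [0.001, -0.0, -0.0]
[0.0, -0.078, -0.169] [0.001, -0.0, -0.0]
[0.0, -0.109, -0.191] [0.001, -0.0, -0.0]
[0.0, -0.144, -0.207] [0.001, -0.0, -0.0]
[0.0, -0.181, -0.217] [0.001, -0.0, -0.0]
[0.0, -0.219, -0.221] [0.001, -0.0, -0.0]
```

Emit:
arm_command(rows=[[[0,-0.003,-0.038],[0,0,0]],[[0,-0.013,-0.075],[0,0,0]],[[0,-0.029,-0.11],[0,0,0]],[[0,-0.051,-0.142],[0,0,0]],[[0,-0.051,-0.142],[0,0,0]]])

```text
clock: 8.8
position: [497.0, 103.1, 96.0]
ee_rot: [0.777, -0.629, 0.001, -0.0]
contact_force: [-6.8, -0.4, 8.4]
gripper_width: 13.0
grasp_force: 60.1
```

```bash
python3 -c "
from h import *
p=np.load('p0.npy')
plan(*[crank(a,p) for a in (40,50,60,70,80,90)],Rt=tool(192))"
```

```text
t 8.8 pos [497.  103.1  96. ] F [-6.8 -0.4  8.4] w 13.0
[0.0, 0.009, 0.01] [-0.0, -0.0, 0.0]
[0.0, -0.018, -0.017] [-0.0, -0.0, 0.0]
[0.0, -0.049, -0.039] [-0.0, -0.0, 0.0]
[0.0, -0.084, -0.056] [-0.0, -0.0, 0.0]
[0.0, -0.121, -0.065] [-0.0, -0.0, 0.0]
[0.0, -0.159, -0.069] [-0.0, -0.0, 0.0]
```

Emit:
arm_command(rows=[[[0,-0.018,-0.017],[0,0,0]],[[0,-0.049,-0.039],[0,0,0]],[[0,-0.084,-0.056],[0,0,0]],[[0,-0.121,-0.065],[0,0,0]],[[0,-0.159,-0.069],[0,0,0]]])

```text
clock: 9.3
position: [536.1, 111.5, 113.3]
ee_rot: [0.777, -0.629, 0.001, -0.001]
contact_force: [-3.8, -0.0, 1.2]
gripper_width: 13.2
grasp_force: 59.3
```

```bash
python3 -c "
from h import *
p=np.load('p0.npy')
plan(*[crank(a,p) for a in (90,100,110,120,130,140)],Rt=tool(192))"
```

```text
t 9.3 pos [536.1 111.5 113.3] F [-3.8 -0.   1.2] w 13.2
[0.0, 0.001, 0.0] [-0.001, -0.0, 0.0]
[0.0, -0.037, 0.004] [-0.001, -0.0, 0.0]
[0.0, -0.074, 0.014] [-0.001, -0.0, 0.0]
[0.0, -0.109, 0.03] [-0.001, -0.0, 0.0]
[0.0, -0.14, 0.052] [-0.001, -0.0, 0.0]
[0.0, -0.167, 0.079] [-0.001, -0.0, 0.0]
```

Emit:
arm_command(rows=[[[0,-0.037,0.004],[0,0,0]],[[0,-0.074,0.014],[0,0,0]],[[0,-0.109,0.03],[0,0,0]],[[0,-0.14,0.052],[0,0,0]],[[0,-0.167,0.079],[0,0,0]]])

```text
clock: 9.8
position: [578.3, 120.5, 92.2]
ee_rot: [0.777, -0.629, 0.001, -0.002]
contact_force: [-0.3, -1.3, 4.5]
gripper_width: 13.0
grasp_force: 59.7
```

```bash
python3 -c "
from h import *
p=np.load('p0.npy')
plan(*[crank(a,p) for a in (140,150,160,168,174,180)],Rt=tool(192))"
```

```text
t 9.8 pos [578.3 120.5  92.2] F [-0.3 -1.3  4.5] w 13.0
[0.0, 0.005, -0.006] [-0.001, 0.0, 0.0]
[0.0, -0.017, 0.026] [-0.001, 0.0, 0.0]
[0.0, -0.033, 0.061] [-0.001, 0.0, 0.0]
[0.0, -0.041, 0.09] [-0.001, 0.0, 0.0]
[0.0, -0.045, 0.113] [-0.001, 0.0, 0.0]
[0.0, -0.046, 0.136] [-0.001, 0.0, 0.0]
```

Emit:
arm_command(rows=[[[0,-0.017,0.026],[0,0,0]],[[0,-0.033,0.061],[0,0,0]],[[0,-0.041,0.09],[0,0,0]],[[0,-0.045,0.113],[0,0,0]],[[0,-0.046,0.137],[0,0,0]]])

```text
clock: 10.3
position: [589.7, 123.0, 57.6]
ee_rot: [0.777, -0.629, 0.002, -0.002]
contact_force: [-2.5, -0.4, 31.9]
gripper_width: 13.3
grasp_force: 63.8
```

Emit:
arm_command(rows=[[[0,0,0.004],[0,0,0]],[[0,0,0.008],[0,0,0]],[[0,0,0.008],[0,0,0]]])

```text
clock: 10.6
position: [589.7, 123.0, 58.0]
ee_rot: [0.778, -0.629, 0.002, -0.002]
contact_force: [1.9, -2.6, 14.1]
gripper_width: 12.9
grasp_force: 60.8
```

```bash
python3 -c "
from h import *
p=np.load('p0.npy');q=arm.read_state()['position']-p
print(q,np.hypot(q[0],q[1]))"
```

```text
[107.59234582  23.0240179   -0.24941906] 110.02826127636817
```

At the stop: 110 mm travelled, level, with a firm reaction force. I'll release and lift.

Emit:
arm_command(rows=[[[0,0,-0.004],[0,0,0]],[[0,0,-0.004],[0,0,0]],[[0,0,-0.004],[0,0,0]],[[0,0,-0.004],[0,0,0]]], grip=0.55)

```text
clock: 11.0
position: [586.2, 122.3, 55.1]
ee_rot: [0.777, -0.629, -0.001, 0.001]
contact_force: [-0.2, 0.7, -0.2]
gripper_width: 46.9
grasp_force: 0.0
```

Emit:
arm_command(rows=[[[0,0,-0.1],[0,0,0]],[[0,0,-0.3],[0,0,0]],[[0.05,0,-0.5],[0,0,0]],[[0.15,0,-0.65],[0,0,0]],[[0.3,0,-0.7],[0,0,0]]])

```text
clock: 11.5
position: [604.7, 50.0, 236.5]
ee_rot: [0.778, -0.628, 0.003, -0.004]
contact_force: [1.1, 0.1, 1.5]
gripper_width: 46.8
grasp_force: 0.0
```

Run:
```python
from h import *
s=arm.read_state();print(s["clock"],s["position"],s["contact_force"])
c,p,d=grab("top"); cv2.imwrite("pics/t2.png",p); c2,p2,d2=grab("side")
cv2.imwrite("pics/c.png",np.hstack([cv2.resize(x,(400,400),interpolation=cv2.INTER_CUBIC) for x in (p[225:325,210:310],p2[240:340,270:370])]))
```

```text
11.5 [604.71856149  49.99041072 236.53520531] [1.08603243 0.1450309  1.4944444 ]
```

View pics/c.png

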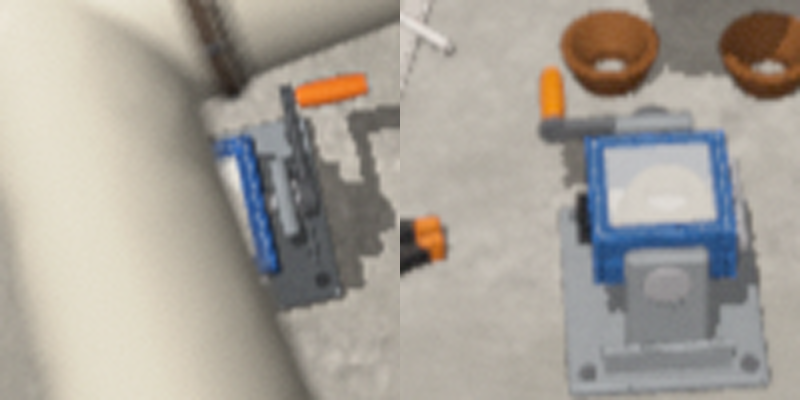

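The shell is upside down and shut, with the cup visible through it, and the crank is on the +x side. Next is the console.

```bash
cat >> h.py <<'E'
CY=np.radians(18.3); ex=np.array([np.cos(CY),np.sin(CY),0]); zh=np.array([0,0,1.]); c15,s15=np.cos(np.radians(15)),np.sin(np.radians(15))
nrm=c15*zh-s15*ex
ty=-(c15*ex+s15*zh); RC=R.from_matrix(np.c_[np.cross(ty,-nrm),ty,-nrm])
KEY=np.array([498.4,-191.,80.])
E
python3 -c "
from h import *
plan((480,-40,230),KEY+100*nrm,Rt=RC)"
```

```text
t 11.6 pos [604.1  46.5 234. ] F [-0.6  0.7  0.7] w 47.1
[0.237, 0.557, 0.013] [0.082, -0.005, -0.036]
[0.855, 0.712, 0.226] [0.082, -0.005, -0.036]
```

Emit:
arm_command(rows=[[[0.08,0.19,0],[0.03,0,-0.012]],[[0.16,0.37,0],[0.06,0,-0.024]],[[0.26,0.52,0],[0.082,-0.005,-0.036]],[[0.45,0.6,0.05],[0.082,-0.005,-0.036]],[[0.62,0.66,0.1],[0.082,-0.005,-0.036]]], grip=0)

```text
clock: 12.1
position: [471.5, -137.3, 206.3]
ee_rot: [0.806, -0.578, 0.075, -0.105]
contact_force: [1.4, 0.5, 0.3]
gripper_width: 0.1
grasp_force: 0.0
```

```bash
python3 -c "
from h import *
plan(KEY+100*nrm,Rt=RC)"
```

```text
t 12.1 pos [ 471.5 -137.3  206.3] F [1.4 0.5 0.3] w 0.1
[0.237, 0.098, 0.097] [0.001, 0.001, 0.002]
```

Emit:
arm_command(rows=[[[0.12,0.05,0.05],[0,0,0]],[[0.225,0.095,0.09],[0,0,0]],[[0.225,0.095,0.09],[0,0,0]],[[0.225,0.095,0.09],[0,0,0]]])

```text
clock: 12.5
position: [474.4, -195.7, 177.0]
ee_rot: [0.805, -0.58, 0.073, -0.104]
contact_force: [-0.4, -0.1, -0.7]
gripper_width: 0.1
grasp_force: 0.0
```

Run:
```python
from h import *
plan(KEY+100*nrm,Rt=RC)
c,p,d=grab("wrist"); W=cloud(c,d); cv2.imwrite("pics/w3.png",p)
hsv=cv2.cvtColor(p,cv2.COLOR_BGR2HSV).astype(int); H,S,V=hsv[...,0],hsv[...,1],hsv[...,2]
for nm,m in(("g",(H>45)&(H<85)&(S>120)&(V>60)),("r",((H>172)|(H<6))&(S>150))):
    k,l,st,cc=cv2.connectedComponentsWithStats((m&(d>0)).astype(np.uint8))
    for i in range(1,k):
        if st[i,4]>150:
            Q=W[l==i]; print(nm,st[i,4],cc[i],np.round(np.median(Q,0),1),cv2.minAreaRect(Q[:,:2].astype(np.float32)))
```

```text
t 12.5 pos [ 474.4 -195.7  177. ] F [-0.4 -0.1 -0.7] w 0.1
[0.012, 0.007, 0.0] [0.002, 0.001, 0.001]
g 1272 [321.35220126 236.88128931] [ 496.7 -193.4   78.7] ((496.5880432128906, -192.8292999267578), (24.530481338500977, 24.46786117553711), 19.045368194580078)
r 1695 [321.25073746 137.38112094] [ 517.2 -254.    78.5] ((517.41552734375, -253.63937377929688), (25.186058044433594, 24.72992706298828), 18.461816787719727)
```

View pics/w3.png

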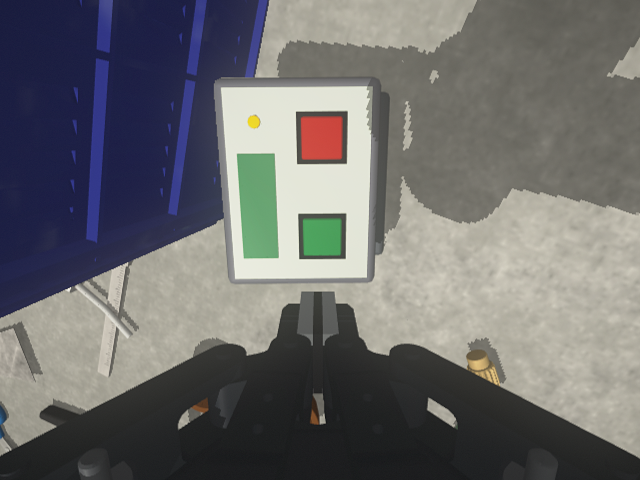

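The wrist view shows the green key at (321,237) and the red key at (321,137), with the panel aligned with the tool.

```bash
sed -i 's/KEY=np.array.*/KEY=np.array([496.8,-193.,79.])/' h.py; python3 -c "
from h import *
plan(KEY+15*nrm,Rt=RC)"
```

```text
t 12.55 pos [ 474.8 -195.2  177.7] F [0.3 0.5 0.5] w -0.2
[0.02, 0.017, 0.344] [0.002, 0.001, 0.001]
```

Emit:
arm_command(rows=[[[0.02,0.017,0.12],[0.002,0.001,0]],[[0.02,0.017,0.24],[0.002,0.001,0]],[[0.02,0.017,0.31],[0.002,0.001,0]],[[0.02,0.017,0.34],[0.002,0.001,0]],[[0.02,0.017,0.34],[0.002,0.001,0]]])

```text
clock: 13.05
position: [493.4, -193.6, 94.6]
ee_rot: [0.805, -0.578, 0.077, -0.106]
contact_force: [-0.3, 0.4, 0.3]
gripper_width: -0.3
grasp_force: 0.0
```

Emit:
arm_command(rows=[[[0,0,0.008],[0,0,0]],[[0,0,0.016],[0,0,0]],[[0,0,0.024],[0,0,0]],[[0,0,0.024],[0,0,0]]])

```text
clock: 13.45
position: [494.9, -194.2, 89.6]
ee_rot: [0.804, -0.579, 0.078, -0.106]
contact_force: [-1.1, -0.1, 0.5]
gripper_width: -0.1
grasp_force: 0.0
```

```bash
python3 -c "
from h import *
plan(KEY,Rt=RC); print(nrm@(arm.read_state()['position']-KEY), nrm@arm.read_state()['contact_force'])"
```

```text
t 13.45 pos [ 494.9 -194.2   89.6] F [-1.1 -0.1  0.5] w -0.1
[-0.002, 0.003, 0.043] [-0.001, -0.0, 0.001]
10.82503709336747 0.8167707375472918
```

Emit:
arm_command(rows=[[[0,0,0.004],[0,0,0]],[[0,0,0.008],[0,0,0]],[[0,0,0.012],[0,0,0]],[[0,0,0.016],[0,0,0]],[[0,0,0.02],[0,0,0]]])

```text
clock: 13.95
position: [496.1, -193.8, 84.4]
ee_rot: [0.805, -0.579, 0.078, -0.106]
contact_force: [-0.2, 0.2, -0.2]
gripper_width: 0.0
grasp_force: 0.0
```

Emit:
arm_command(rows=[[[0,0,0.002],[0,0,0]],[[0,0,0.004],[0,0,0]],[[0,0,0.006],[0,0,0]],[[0,0,0.008],[0,0,0]],[[0,0,0.01],[0,0,0]]])

```text
clock: 14.45
position: [496.7, -193.6, 82.1]
ee_rot: [0.805, -0.579, 0.078, -0.106]
contact_force: [0.4, -0.1, -0.2]
gripper_width: 0.0
grasp_force: 0.0
```

```bash
python3 -c "
from h import *
plan(KEY,Rt=RC); print(nrm@(arm.read_state()['position']-KEY), nrm@arm.read_state()['contact_force'])"
```

```text
t 14.45 pos [ 496.7 -193.6   82.1] F [ 0.4 -0.1 -0.2] w 0.0
[-0.002, 0.002, 0.012] [-0.001, -0.0, 0.001]
3.0080582635059328 -0.2841949568337575
```

Emit:
arm_command(rows=[[[0,0,0.002],[0,0,0]],[[0,0,0.004],[0,0,0]],[[0,0,0.006],[0,0,0]],[[0,0,0.008],[0,0,0]],[[0,0,0.008],[0,0,0]]])

```text
clock: 14.95
position: [497.2, -193.4, 80.1]
ee_rot: [0.805, -0.579, 0.078, -0.106]
contact_force: [0.5, 0.1, -0.8]
gripper_width: -0.3
grasp_force: 0.0
```

Emit:
arm_command(rows=[[[0,0,0.002],[0,0,0]],[[0,0,0.004],[0,0,0]],[[0,0,0.004],[0,0,0]]])

```text
clock: 15.25
position: [497.5, -193.4, 79.4]
ee_rot: [0.805, -0.579, 0.078, -0.106]
contact_force: [-2.0, -0.1, 2.4]
gripper_width: 0.1
grasp_force: 1.2
```

Emit:
arm_command(rows=[[[0,0,0.003],[0,0,0]],[[0,0,0.006],[0,0,0]],[[0,0,0.006],[0,0,0]]])

```text
clock: 15.55
position: [497.7, -193.3, 78.4]
ee_rot: [0.805, -0.579, 0.078, -0.106]
contact_force: [-3.4, 0.5, 7.8]
gripper_width: 0.1
grasp_force: 4.1
```

Emit:
arm_command(rows=[[[0,0,0.003],[0,0,0]],[[0,0,0.003],[0,0,0]],[[0,0,0.003],[0,0,0]]])

```text
clock: 15.85
position: [497.8, -193.2, 78.0]
ee_rot: [0.805, -0.579, 0.078, -0.106]
contact_force: [-5.5, 0.3, 9.1]
gripper_width: 0.3
grasp_force: 5.2
```

Emit:
arm_command(rows=[[[0,0,0.001],[0,0,0]],[[0,0,0.001],[0,0,0]],[[0,0,0.001],[0,0,0]],[[0,0,0.001],[0,0,0]],[[0,0,0.001],[0,0,0]]])

```text
clock: 16.35
position: [497.8, -193.2, 77.9]
ee_rot: [0.805, -0.579, 0.078, -0.106]
contact_force: [-4.2, 1.3, 10.7]
gripper_width: 0.2
grasp_force: 5.6
```

Emit:
arm_command(rows=[[[0,0,0],[0,0,0]],[[0,0,0],[0,0,0]],[[0,0,0],[0,0,0]],[[0,0,0],[0,0,0]],[[0,0,0],[0,0,0]]])

```text
clock: 16.85
position: [497.9, -193.2, 77.9]
ee_rot: [0.805, -0.579, 0.078, -0.106]
contact_force: [-5.1, 0.7, 10.7]
gripper_width: 0.2
grasp_force: 5.6
```

Emit:
arm_command(rows=[[[0,0,0],[0,0,0]],[[0,0,0],[0,0,0]]])

```text
clock: 17.05
position: [497.9, -193.2, 77.9]
ee_rot: [0.805, -0.579, 0.078, -0.106]
contact_force: [-5.0, 0.9, 10.3]
gripper_width: 0.2
grasp_force: 5.6
```

Emit:
arm_command(rows=[[[0,0,-0.02],[0,0,0]],[[0,0,-0.1],[0,0,0]],[[0,0,-0.25],[0,0,0]],[[0,0,-0.35],[0,0,0]],[[0,0,-0.35],[0,0,0]]])

```text
clock: 17.55
position: [477.9, -201.0, 165.1]
ee_rot: [0.804, -0.579, 0.081, -0.108]
contact_force: [0.5, 0.1, 0.9]
gripper_width: -0.0
grasp_force: 0.0
```

Run:
```python
from h import *
plan(KEY)
c,p,d=grab("top"); c2,p2,d2=grab("side")
cv2.imwrite("pics/e.png",np.hstack([cv2.resize(x,(400,400),interpolation=cv2.INTER_CUBIC) for x in (p[225:325,210:310],p2[240:340,270:370])]))
```

```text
t 17.55 pos [ 477.9 -201.   165.1] F [0.5 0.1 0.9] w -0.0
[-0.009, 0.013, 0.353] [0.0, 0.0, 0.0]
```

View pics/e.png

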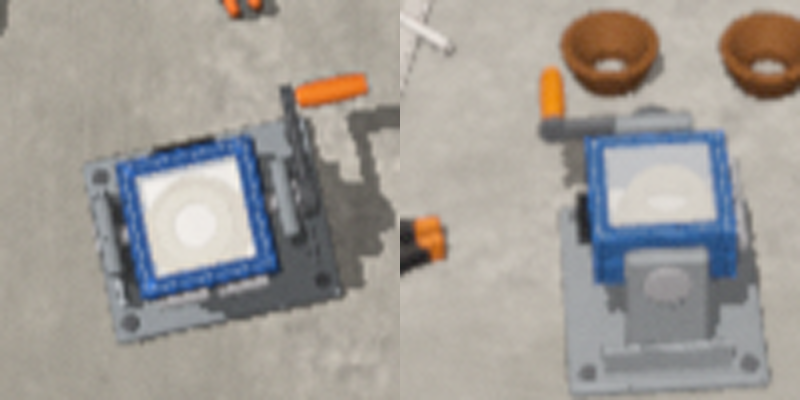

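The holder is still upside down and shut with the cup inside. The key was held above 10 N for well over a second and then released, and the arm is clear.

```bash
python3 -c "
from bench import arm
print(arm.job_done())"
```

```text
the job is handed in; nothing more can be done
None
```

Job handed in, with no verdict returned: the clamshell is shut over the cream cup and cranked upside down to its stop, and the green key was held at about 11 N for over a second and let go, with the red key and loose things untouched.

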